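# Clear the guide stand and hold the stem probe in its guide hole

### The arm

A 6-joint arm with a two-finger parallel gripper is mounted at the origin on a cart in front of the work surface, level with it; the furniture and walls round the work are solid. World frame = base frame: x ahead of the robot, y to its left, z up, the work surface at z = 0. Lengths are in m, angles in rad, forces in N, time in s.
With the tool pointing down it reaches from about 0.25 to 0.85 m from the base axis. Payload 12.5 kg.
Tool frame: the origin (TCP) lies midway between the tips of the shut fingers; the grasp point (between the pads) lies behind it (ctrl.grasp_offset is the z of the grasp point in the tool frame, in m); z points along the fingers, x is the direction in which the jaws open and shut, and the axes are right-handed (so a half turn about z gives the same grasp; the last joint's range is limited). The gripper opens to 93 mm and grips with 3 to 60 N. Pads are 15 mm wide; open, the fingers measure 128 mm over their backs; the gripper's body (75 mm by 188 mm) begins 65 mm behind the grasp point.
Start: joints at [-1.216, 0.351, 1.652, -0, 1.139, -0.085], TCP at [0.234, -0.498, 0.219] pointing down, gripper open.
Joint ranges: [-2.75, 2.75], [-0.79, 2.1], [0.01, 2.65], [-1.57, 4.71], [0.07, 3.14], [-2.87, 2.87]. Speed limits (rad/s): [2.22, 2.22, 2.79, 3.14, 3.14, 3.14].

### API

Orientations are given as a unit quaternion [x, y, z, w].
In Python, from plant import ctrl gives the robot as it stands.
- The arm moves only by the tool move_arm, never from a script. Its argument "deltas" is a list of rows, each an object of numbers: "dx", "dy", "dz": the shift along the tool's x, y, z in mm; "wx", "wy", "wz": the turn, a rotation vector about the tool's x, y, z in degrees. A call has 1 to 20 rows; each row is the pose to reach, as a shift and turn from the pose commanded when the call began, along the tool's axes at that moment; what a row does not reach only later rows make up. A row lasts 1/8 s, in which the tool goes at most 62.5 mm and 10.7 degrees, less where a joint would pass 70% of its speed; a pose out of reach is approached as far as the arm can. A call with a gripper value outside its range is refused whole. "jaw" is the finger opening in mm, from 0 to 93, set as the call begins (left out, the last holds). The fingers move at their own pace and stop on an object; "force" is the grip in N (left out, the last holds). Time passes only in rows, so rows that repeat a pose let the fingers close. It gives the time, the measured TCP pose, the force and the opening at its end, in the units of the state.
- ctrl.observe(): the state, without advancing time (a new reading comes with each control period).
- ctrl.camera(name): name is "scene" or "top" or "wrist"; returns the picture (420x560x3 uint8, red, green, blue); there is no depth.
- ctrl.camera_params(name): a dict with "fx", "fy", "cx", "cy" (pixels), "k1" (the pictures are not rectified: a ray, as slopes to the right and down, at radius r is drawn at 1 + k1 r^2 times it, then the intrinsics apply), "pose" (4x4, takes a point from camera to world coordinates). Camera axes: x right, y up, looking along -z (the intrinsics and any distortion apply to the point x, -y, -z); pixel columns grow to the right and rows downward; lengths in m; the calibration is good to about 2 mm. A picture is of the moment at which its call begins: read the wrist's pose just before it. camera_params takes no time and is no camera call; for the wrist camera it gives the pose at the moment of the call.
- ctrl.finish_job(): hands the job in, once; it reports no verdict.
The state is a dict: "clock": time; "joint_pos": joint angles; "qd": joint speeds; "joint_torque": joint torques, N m; "position": TCP position; "tool_rot": TCP orientation; "wrist_force": force on the tool from outside, world axes, zero at the start; "wrist_torque": the same for the moment, N m; "grip_width": finger opening in m.
Only numpy, scipy, OpenCV 4.12 (cv2) and the standard library are available. Lean on these libraries where they do the work, as an engineer would, in place of code of your own. Each camera call takes 0.05 s, during which the arm holds its last target.

### The job

Before the beaker is filled, do a dry check of the long stem probe. First take the spatula that lies across the guide plate and lay it flat in the wide compartment of the tool tray, handle towards the robot; then take the long probe from the rack, lower its stem straight down the middle of the guide hole until the tip hangs about halfway down inside the beaker, and finish while still holding it there, still and upright. The probe must never touch the stand or the beaker; leave the short probe and the dipping fork where they are.

Things in the scene. Friction and masses are not known exactly. Their poses are not given: they have to be found in the camera images.
- guide_stand: Fixed steel and aluminium stand. Origin on the table under its centre, z up. Base 112 x 112 mm; four pillars at x, y = +-45 mm; a square top plate 110 x 110 mm, 8 mm thick, upper face 100 mm above the table. A 26 mm diameter guide hole goes through the middle of the plate. Straight below it stands an empty steel beaker, fixed to the base, outer rim diameter 68 mm, wall 3 mm, rim 62 mm and inner floor 14 mm above the table.
- guide_hole (a point): Centre of the guide hole in the upper face of the plate, 100 mm above the table.
- beaker_centre (a point): Point on the guide hole's axis halfway down inside the beaker, 38 mm above the table: where the probe's tip belongs.
- rack: Fixed light wooden rack, 150 mm along its x by 56 mm, upper face 130 mm above the table; origin on the table under its centre. Two 12 mm holes go through its 10 mm thick top board at x = +-45 mm; one probe hangs in each (either order).
- probe: The long probe, loose, about 80 g: steel stem 8 mm diameter, 110 mm long, under a steel collar 28 mm diameter and 5 mm thick; above it a plain upright black handle 22 mm diameter, up to 62 mm above the origin. Origin on the axis at the underside of the collar, z up along the axis; it hangs in the rack with the collar on the board, origin 130 mm above the table. The stem must be lifted 110 mm to come free of the board's upper face.
- probe_tip (a point): Lower end of the long probe's stem, 110 mm below the probe's origin.
- probe_grip (a point): Point on the axis of the long probe's handle, 35 mm above its origin: a good place to grip from above.
- short_probe: Bystander in the rack's other hole: a squat black knob 32 mm diameter, 22 mm high, with a stem 50 mm long below it. Origin on the axis at the knob's underside. Leave it.
- spatula: Cranked spatula (palette knife), loose, about 70 g, 245 mm long along its x, wooden handle from x = -122 to -8 mm (22 mm wide, 14 mm high), steel blade from x = -8 to +122 mm (24 mm wide, 9 mm high). Origin at the middle of its length, on its underside. It starts flat on the guide plate, over the hole, handle roughly towards the robot.
- spatula_handle (a point): Point in the spatula's handle, 25 mm from the origin towards the handle's end and 7 mm above the underside; near the centre of mass, a good place to grip across the width.
- tray: Fixed white tool tray, 283 mm along its x by 128 mm, walls 4 mm thick and 14 mm high, floor 4 mm thick; origin on the table under its centre, -x end roughly towards the robot. A divider along x parts it into a wide compartment (275 x 80 mm inside, centred on y = -20 mm, empty) and a narrow one (275 x 36 mm, centred on y = +42 mm, holding the fork).
- wide_compartment (a point): Centre of the wide compartment on its floor, 4 mm above the table.
- fork: Bystander: thin dipping fork with wooden handle, 200 x 15 x 12 mm, lying along the narrow compartment. Origin at mid length on its underside. Leave it.
Mind the look-alikes: they are no part of the job. Of the things like the probe, leave any that is red; of the rest the smaller one is meant.

How it is judged:
On the way, in this order (a step that is already met when the one before it is completed fails the run):
1. the spatula lies flat and released in the wide compartment, handle towards the robot (x of spatula in the frame of tray between -0.017 and 0.017 m and y of spatula in the frame of tray between -0.05 and 0.01 m and z of spatula in the frame of tray below 0.01 m and angle between spatula's own z axis and vertical below 0.08 rad and angle between the x axis of spatula and the x axis of tray, either way round below 0.3 rad and x of spatula_handle in the frame of tray below 0 m and contact force between each of the arm, the fingers and spatula below 0.1 N and linear speed of spatula below 0.03 m/s), for 0.2 s.
2. the long probe's tip has come down through the guide hole (z of probe_tip in the frame of guide_stand below 0.085 m and horizontal distance between probe_tip and guide_hole below 0.012 m and angle between probe's own z axis and vertical below 0.2 rad), for 0.2 s.
At the end, for the whole second after the job is handed in: Spatula released, flat (0.08 rad) in the wide compartment, handle end towards the robot, along it within 0.3 rad. Long probe held by the fingers, still, upright within 0.08 rad, tip and collar within 6 mm of the hole axis, tip 24 to 52 mm above the table, touching neither stand nor rack (all of step 1 and horizontal distance between each of probe_tip, probe and guide_hole below 0.006 m and angle between probe's own z axis and vertical below 0.08 rad and z of probe_tip in the frame of guide_stand between 0.024 and 0.052 m and contact force between probe and guide_stand below 0.1 N and contact force between probe and rack below 0.1 N and contact force between the fingers and probe above 1 N and linear speed of probe below 0.02 m/s); the arm keeps its last pose, push and grip.
It fails at once if the long probe touches the guide stand or its beaker (contact force between probe and guide_stand above 0.5 N).
It fails at once if the short probe is moved more than 30 mm (distance of short_probe from where it was at the start of the episode above 0.03 m).
It fails at once if the dipping fork is moved more than 30 mm (distance of fork from where it was at the start of the episode above 0.03 m).
It also fails if it takes over 54 s, if anything falls off the work surface, if the arm or the gripper's body presses on something with over 40 N, if the wrist force passes 120 N, or if a joint passes its speed limit or range.

## Working session

There is one attempt and no reset: what is moved stays moved. The work goes in short steps, Python scripts to look and compute and a tool call to move; the robot and the scene stay as the last step left them, time stands still between calls to the robot, and variables do not carry over. Pictures are saved under pics/ and viewed, and the job is handed in when it is done.

Besides the shell and the picture viewer there is one more tool, called after "Request:" as name(argument=value, ...) on one line, values as JSON. move_arm: Moves the arm, as the interface text tells. Its arguments: {"type":"object","properties":{"deltas":{"type":"array"},"jaw":{"type":"number"},"force":{"type":"number"}},"required":["deltas"]}

```bash
ls && mkdir -p pics && cat > h.py <<'E'
import numpy as np, cv2
from plant import ctrl
from scipy.spatial.transform import Rotation as R
def snap(name,fn):
    p=ctrl.camera_params(name); im=np.array(ctrl.camera(name)); cv2.imwrite('pics/'+fn+'.png',im[:,:,::-1]); np.save('pics/'+fn+'.npy',dict(p=p),allow_pickle=True); return im,p
def load(fn): return np.load('pics/'+fn+'.npy',allow_pickle=True).item()['p']
def ray(p,u,v):
    xd=np.array([(u-p['cx'])/p['fx'],(v-p['cy'])/p['fy']]); x=xd.copy()
    for _ in range(30): x=xd/(1+p['k1']*(x@x))
    T=np.array(p['pose']); d=T[:3,:3]@np.array([x[0],-x[1],-1]); return T[:3,3],d
def atz(p,u,v,z):
    o,d=ray(p,u,v); return o+d*(z-o[2])/d[2]
def proj(p,X):
    T=np.array(p['pose']); c=T[:3,:3].T@(np.array(X)-T[:3,3]); x=np.array([c[0]/-c[2],-c[1]/-c[2]]); x=x*(1+p['k1']*(x@x)); return np.array([p['fx']*x[0]+p['cx'],p['fy']*x[1]+p['cy']])
E
python3 - <<'E'
from h import *
for n in ['scene','top','wrist']:
    im,p=snap(n,n+'0'); print(n,{k:(np.round(v,3).tolist()) for k,v in p.items()})
o=ctrl.observe();print(o, ctrl.grasp_offset)
E
```

```text
pics
scene {'fx': 435.089, 'fy': 435.089, 'cx': 277.329, 'cy': 211.625, 'k1': -0.025, 'pose': [[-0.702, 0.358, -0.615, -0.047], [-0.712, -0.367, 0.599, 0.71], [-0.012, 0.858, 0.513, 0.577], [0.0, 0.0, 0.0, 1.0]]}
top {'fx': 461.071, 'fy': 461.071, 'cx': 282.166, 'cy': 206.068, 'k1': -0.032, 'pose': [[-0.016, 0.987, -0.16, 0.325], [-1.0, -0.017, -0.005, 0.203], [-0.008, 0.16, 0.987, 1.245], [0.0, 0.0, 0.0, 1.0]]}
wrist {'fx': 297.927, 'fy': 297.927, 'cx': 281.447, 'cy': 212.958, 'k1': -0.044, 'pose': [[0.426, 0.864, 0.268, 0.309], [-0.905, 0.407, 0.125, -0.462], [-0.001, -0.296, 0.955, 0.384], [0.0, 0.0, 0.0, 1.0]]}
{'clock': 0.15, 'joint_pos': array([-1.21560676e+00,  3.51077892e-01,  1.65224630e+00, -8.69672466e-06,
        1.13908994e+00, -8.45987511e-02]), 'qd': array([-0.00124763, -0.00112786, -0.0024497 , -0.0011413 ,  0.00029518,
        0.00112217]), 'joint_torque': array([ 6.71020189e-04, -4.97461724e+01, -2.85351062e+01,  6.98926672e-02,
        2.45401781e-02, -8.99074394e-05]), 'position': array([ 0.23409651, -0.4974192 ,  0.21825574]), 'tool_rot': array([ 8.44319547e-01, -5.35839840e-01, -3.29346828e-04, -2.45463810e-04]), 'wrist_force': array([-0.27941847, -0.43543958, -0.01566635]), 'wrist_torque': array([-0.00662699, -0.00413485, -0.01818101]), 'grip_width': 0.09300096559477208} -0.0188
```

View pics/scene0.png

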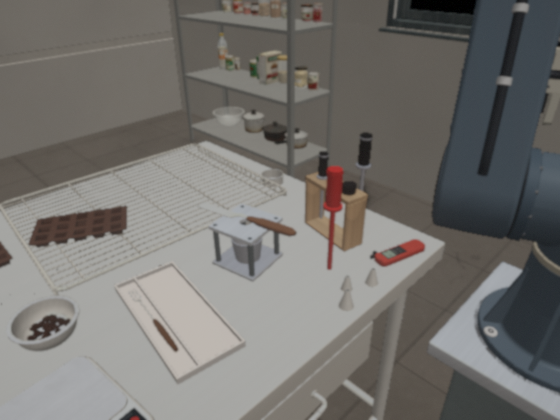

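View pics/top0.png

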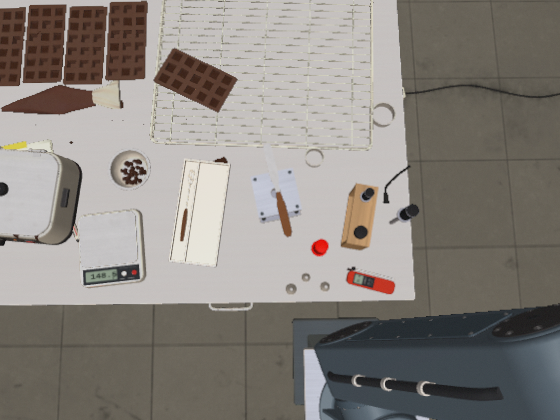

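View pics/wrist0.png

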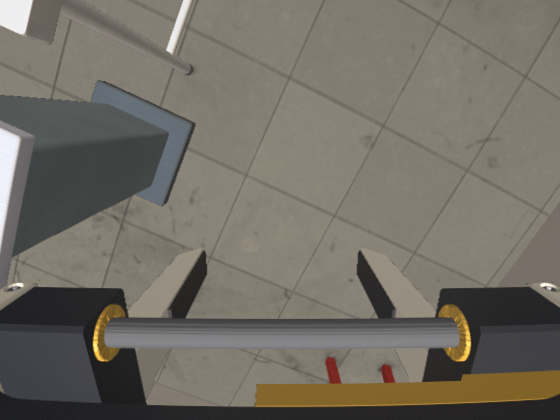

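```bash
python3 - <<'E'
import cv2,numpy as np
a=cv2.imread('pics/scene0.png')[110:290,200:420]; b=cv2.imread('pics/top0.png')[140:310,160:430]
cv2.imwrite('pics/sc0c.png',cv2.resize(a,None,fx=3.3,fy=3.3,interpolation=cv2.INTER_CUBIC))
cv2.imwrite('pics/tp0c.png',cv2.resize(b,None,fx=2.9,fy=2.9,interpolation=cv2.INTER_CUBIC))
E
```

```text
(no output)
```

View pics/sc0c.png

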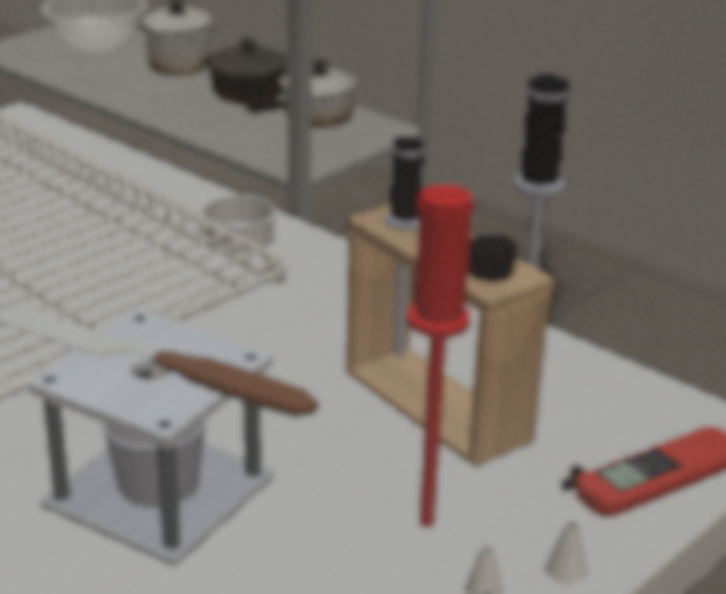

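View pics/tp0c.png

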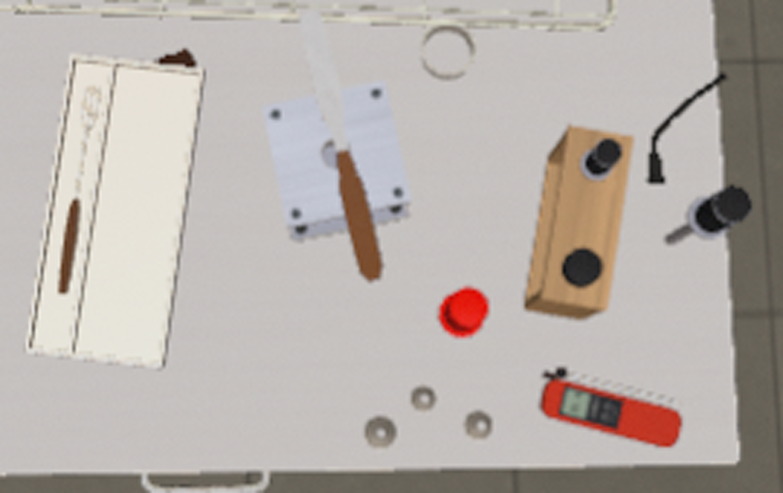

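The probe-like things are the red one (top view about 320,247), a big black one behind the rack (top 405,213; scene 365,150), and a smaller black one in the rack's far hole (top 368,193; scene 323,165). The last is not red and is the smaller black one, so it is the one meant. The squat knob at (361,232) is the short probe. Next I measure positions.

```bash
python3 - <<'E'
from h import *
p=load('top0')
def c(cu,cv,z): return atz(p,160+cu/2.9-0.33,140+cv/2.9-0.33,z)[:2]
def rep(n,L,z):
    P=np.array([c(u,v,z) for u,v in L]); print(n,np.round(P,4).tolist(),'mean',P.mean(0).round(4)); 
    for i in range(len(P)): d=P[(i+1)%len(P)]-P[i]; print('   len %.4f ang %.2f'%(np.hypot(*d),np.degrees(np.arctan2(d[1],d[0]))))
rep('tray',[(72,55),(204,68),(163,367),(26,352)],.014)
rep('screws',[(276,114),(376,93),(398,192),(296,214)],.1)
rep('hole?',[(332,153)],.1)
rep('spat tip/handle end',[(312,12),(372,277)],.107)
rep('rack near/far edges',[(569,125),(632,137)],.13)
rep('knob top',[(581,267)],.152)
rep('handle top',[(607,152)],.192)
rep('collar',[(599,163)],.135)
rep('big black top',[(735,204)],.2)
rep('red top',[(468,305)],.2)
E
```

```text
tray [[0.6623, 0.4777], [0.6472, 0.3518], [0.3664, 0.3888], [0.3819, 0.5151]] mean [0.5144 0.4334]
   len 0.1268 ang -96.86
   len 0.2833 ang 172.49
   len 0.1273 ang 82.99
   len 0.2829 ang -7.60
screws [[0.582, 0.2781], [0.5993, 0.1902], [0.5109, 0.1727], [0.4932, 0.2614]] mean [0.5463 0.2256]
   len 0.0896 ang -78.88
   len 0.0901 ang -168.84
   len 0.0904 ang 101.33
   len 0.0904 ang 10.68
hole? [[0.5463, 0.2295]] mean [0.5463 0.2295]
   len 0.0000 ang 0.00
spat tip/handle end [[0.6719, 0.2453], [0.4367, 0.1966]] mean [0.5543 0.221 ]
   len 0.2402 ang -168.31
   len 0.2402 ang 11.69
rack near/far edges [[0.5613, 0.0268], [0.55, -0.0264]] mean [5.556e-01 2.000e-04]
   len 0.0543 ang -102.04
   len 0.0543 ang 77.96
knob top [[0.4376, 0.0254]] mean [0.4376 0.0254]
   len 0.0000 ang 0.00
handle top [[0.5255, 0.0071]] mean [0.5255 0.0071]
   len 0.0000 ang 0.00
collar [[0.5271, 0.0036]] mean [0.5271 0.0036]
   len 0.0000 ang 0.00
big black top [[0.4804, -0.0908]] mean [ 0.4804 -0.0908]
   len 0.0000 ang 0.00
red top [[0.4044, 0.1227]] mean [0.4044 0.1227]
   len 0.0000 ang 0.00
```

```bash
python3 - <<'E'
from h import *
s=load('scene0');t=load('top0')
def tri(a,b):
    o1,d1=ray(t,*a);o2,d2=ray(s,*b); A=np.c_[d1,-d2]; x=np.linalg.lstsq(A,o2-o1,rcond=None)[0]; P=o1+x[0]*d1;Q=o2+x[1]*d2; return ((P+Q)/2).round(4),np.linalg.norm(P-Q).round(4)
cs=lambda u,v:(200+u/3.3-.35,110+v/3.3-.35)
ct=lambda u,v:(160+u/2.9-.33,140+v/2.9-.33)
print('big top',tri(ct(735,204),cs(548,83)))
print('red top',tri(ct(468,305),cs(446,195)))
print('small top',tri(ct(609,150),cs(409,144)))
print('knob top',tri(ct(581,267),cs(494,243)))
# overlay model on both
for n,p in (('top0',t),('scene0',s)):
    im=cv2.imread('pics/%s.png'%n); K=3
    im=cv2.resize(im,None,fx=K,fy=K,interpolation=cv2.INTER_CUBIC)
    def ln(P,col=(0,255,0)):
        q=np.array([(proj(p,X)+.5)*K for X in P]).round().astype(int); cv2.polylines(im,[q],False,col,1)
    def rect(c,yaw,x0,x1,y0,y1,z):
        r=np.radians(yaw);Rm=np.array([[np.cos(r),-np.sin(r)],[np.sin(r),np.cos(r)]])
        ln([np.r_[np.array(c)+Rm@[a,b],z] for a,b in((x0,y0),(x1,y0),(x1,y1),(x0,y1),(x0,y0))])
    def circ(c,r,z): ln([(c[0]+r*np.cos(a),c[1]+r*np.sin(a),z) for a in np.linspace(0,6.3,40)],(255,0,255))
    rect((.5144,.4334),-7.5,-.1415,.1415,-.064,.064,.014)
    rect((.5463,.2256),11,-.055,.055,-.055,.055,.1); circ((.5463,.2256),.013,.1)
    rect((.556,.221),11.6,-.122,-.008,-.011,.011,.114); rect((.556,.221),11.6,-.008,.122,-.012,.012,.109)
    P=(.5265,.0050);S=(.4376,.0254); d=np.array(P)-S; print(np.hypot(*d),np.degrees(np.arctan2(d[1],d[0])))
    circ(P,.014,.135);circ(P,.011,.192);circ(S,.016,.152);circ(S,.016,.13)
    rect((np.array(P)+S)/2,-12.8,-.075,.075,-.028,.028,.13)
    a=im[420:840,480:1280] if n=='top0' else im[330:870,330:1130]
    cv2.imwrite('pics/ov_%s.png'%n,a)
E
```

```text
big top (array([ 0.4781, -0.0847,  0.2202]), np.float64(0.0015))
red top (array([0.4013, 0.1247, 0.2318]), np.float64(0.0016))
small top (array([0.5274, 0.0042, 0.1879]), np.float64(0.0014))
knob top (array([0.4368, 0.0249, 0.1523]), np.float64(0.0018))
0.09121058052660336 -12.92399173994675
0.09121058052660336 -12.92399173994675
```

View pics/ov_top0.png

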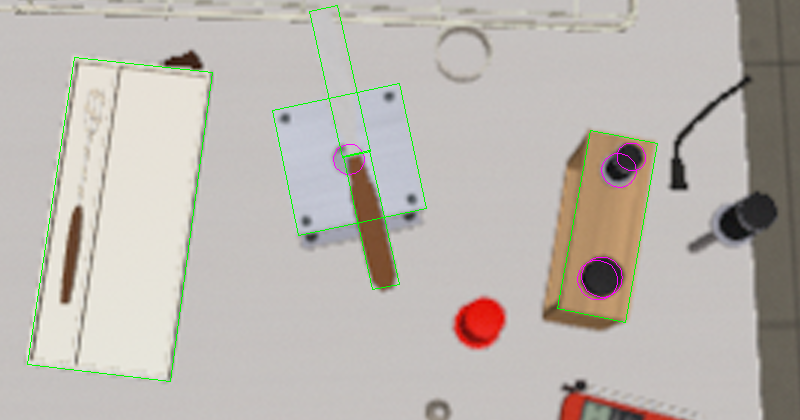

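View pics/ov_scene0.png

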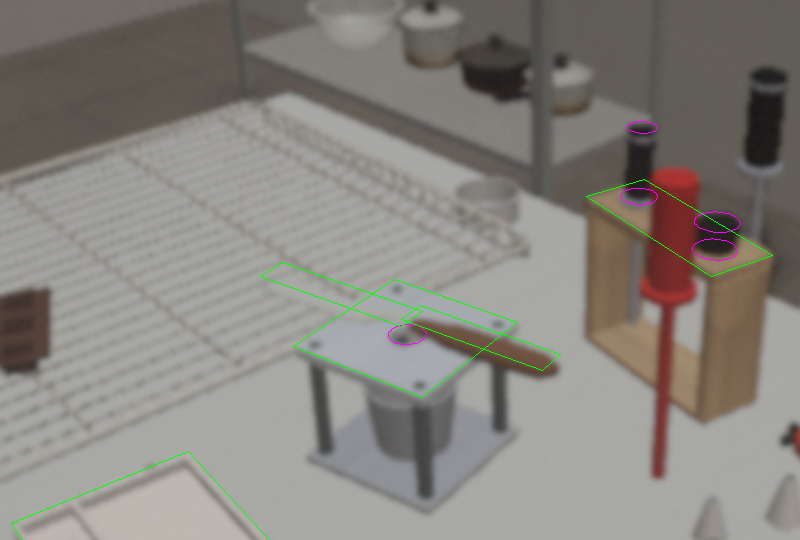

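```bash
cat >> h.py <<'E'
def go(x,y,z,yaw):
    o=ctrl.observe(); r=R.from_quat(o['tool_rot']); psi=np.radians(yaw)
    t=R.from_matrix(np.array([[np.cos(psi),np.sin(psi),0],[np.sin(psi),-np.cos(psi),0],[0,0,-1]]))
    d=r.inv().apply(np.array([x,y,z])-o['position'])*1000; w=(r.inv()*t).as_rotvec(degrees=True)
    print('clk',o['clock'],'pos',o['position'].round(4),'F',o['wrist_force'].round(1),'w',round(o['grip_width'],4),'d',d.round(1),'w',w.round(2))
E
python3 -c "
from h import *
go(.5315,.216,.35,-78.4)"
```

```text
clk 0.15 pos [ 0.2341 -0.4974  0.2183] F [-0.3 -0.4 -0. ] w 0.093 d [-519.  -572.8 -131.3] w [ 0.    0.05 13.6 ]
```

Request:
move_arm(deltas=[{"dz":-60},{"dz":-131,"dx":-10,"dy":-11},{"dx":-50,"dy":-55,"dz":-131,"wz":3},{"dx":-90,"dy":-99,"dz":-131,"wz":6},{"dx":-130,"dy":-143,"dz":-131,"wz":9},{"dx":-170,"dy":-188,"dz":-131,"wz":13.6},{"dx":-210,"dy":-232,"dz":-131,"wz":13.6},{"dx":-250,"dy":-276,"dz":-131,"wz":13.6},{"dx":-290,"dy":-320,"dz":-131,"wz":13.6},{"dx":-330,"dy":-364,"dz":-131,"wz":13.6},{"dx":-370,"dy":-408,"dz":-131,"wz":13.6},{"dx":-410,"dy":-452,"dz":-131,"wz":13.6},{"dx":-450,"dy":-497,"dz":-131,"wz":13.6},{"dx":-490,"dy":-541,"dz":-131,"wz":13.6},{"dx":-510,"dy":-563,"dz":-131,"wz":13.6},{"dx":-519,"dy":-573,"dz":-131,"wz":13.6},{"dx":-519,"dy":-573,"dz":-131,"wz":13.6},{"dx":-519,"dy":-573,"dz":-131,"wz":13.6}], jaw=60)

```text
$.deltas[0]: bad value
```

```bash
python3 -c "
from h import *
go(.5315,.216,.102,-78.4)
snap('wrist','w1')"
```

```text
clk 0.15 pos [ 0.2341 -0.4974  0.2183] F [-0.3 -0.4 -0. ] w 0.093 d [-518.8 -572.8  116.7] w [ 0.    0.05 13.6 ]
```

View pics/w1.png

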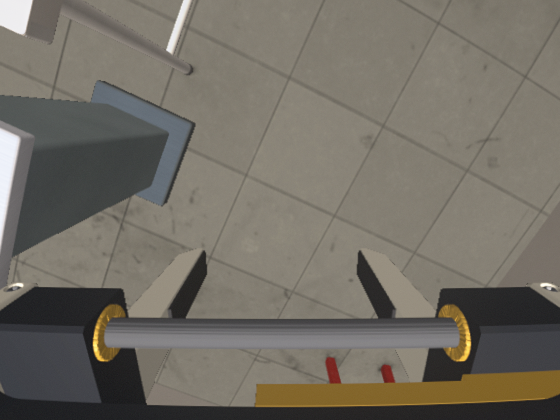

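The call was refused because each row needs all its fields, so nothing moved. I resend with complete rows.

Request:
move_arm(deltas=[{"dx":0,"dy":0,"dz":-60,"wx":0,"wy":0,"wz":0},{"dx":-10,"dy":-11,"dz":-115,"wx":0,"wy":0,"wz":0},{"dx":-50,"dy":-55,"dz":-131,"wx":0,"wy":0,"wz":3},{"dx":-90,"dy":-99,"dz":-131,"wx":0,"wy":0,"wz":6},{"dx":-130,"dy":-143,"dz":-131,"wx":0,"wy":0,"wz":9},{"dx":-170,"dy":-188,"dz":-131,"wx":0,"wy":0,"wz":13.6},{"dx":-210,"dy":-232,"dz":-131,"wx":0,"wy":0,"wz":13.6},{"dx":-250,"dy":-276,"dz":-131,"wx":0,"wy":0,"wz":13.6},{"dx":-290,"dy":-320,"dz":-131,"wx":0,"wy":0,"wz":13.6},{"dx":-330,"dy":-364,"dz":-131,"wx":0,"wy":0,"wz":13.6},{"dx":-370,"dy":-408,"dz":-131,"wx":0,"wy":0,"wz":13.6},{"dx":-410,"dy":-452,"dz":-131,"wx":0,"wy":0,"wz":13.6},{"dx":-450,"dy":-497,"dz":-131,"wx":0,"wy":0,"wz":13.6},{"dx":-490,"dy":-541,"dz":-131,"wx":0,"wy":0,"wz":13.6},{"dx":-510,"dy":-563,"dz":-131,"wx":0,"wy":0,"wz":13.6},{"dx":-519,"dy":-573,"dz":-131,"wx":0,"wy":0,"wz":13.6},{"dx":-519,"dy":-573,"dz":-131,"wx":0,"wy":0,"wz":13.6},{"dx":-519,"dy":-573,"dz":-131,"wx":0,"wy":0,"wz":13.6}], jaw=60)

```text
clock: 2.45
position: [0.5315, 0.2149, 0.3498]
tool_rot: [0.775, -0.632, 0.0, 0.0]
wrist_force: [0.1, -0.4, -0.1]
grip_width: 0.0601
```

```bash
python3 -c "
from h import *
go(.5315,.216,.102,-78.4)
snap('wrist','w2')"
```

```text
clk 2.45 pos [0.5315 0.2149 0.3498] F [ 0.1 -0.4 -0.1] w 0.0601 d [-1.200e+00 -2.000e-01  2.478e+02] w [-0.   -0.01 -0.06]
```

View pics/w2.png

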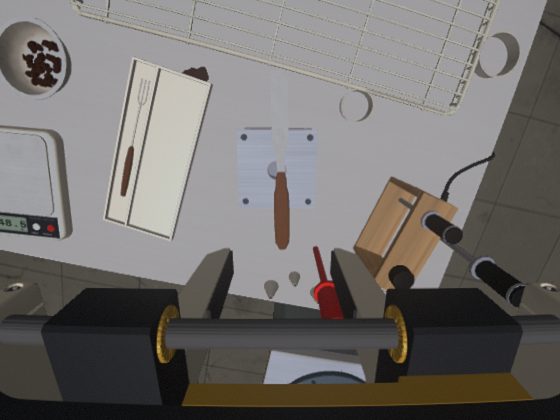

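The wrist view shows the spatula centred under the gripper: handle from (281,172) to (282,248), plate screws at (243,137), (310,137), (314,201), (246,201), and the hole showing beside the blade. I cross-check against these.

```bash
python3 - <<'E'
from h import *
p=load('w2')
for n,u,v,z in [('hend',282.5,248.5,.107),('junc',280.5,172,.107),('tip',279,70,.105)]: print(n,atz(p,u,v,z).round(4))
S=np.array([atz(p,u,v,.1) for u,v in((243.5,137),(310.5,137),(314,201),(246,201))]);print(S.round(4),S.mean(0))
T=np.array([atz(p,u,v,.014) for u,v in((135,58),(211,83),(171,240),(105,220))]);print(T.round(4),T.mean(0))
print(atz(p,400,277,.152),atz(p,440,232,.188))
im=cv2.imread('pics/w2.png')[110:260,220:330];cv2.imwrite('pics/w2c.png',cv2.resize(im,None,fx=4,fy=4,interpolation=cv2.INTER_CUBIC))
E
```

```text
hend [0.4347 0.194  0.107 ]
junc [0.5464 0.2198 0.107 ]
tip [0.6732 0.2476 0.105 ]
[[0.582  0.2783 0.1   ]
 [0.6002 0.1893 0.1   ]
 [0.5138 0.1638 0.1   ]
 [0.4941 0.2599 0.1   ]] [0.54752292 0.22284343 0.1       ]
[[0.6611 0.4734 0.014 ]
 [0.6472 0.3518 0.014 ]
 [0.3694 0.3879 0.014 ]
 [0.3836 0.5099 0.014 ]] [0.51534485 0.43076011 0.014     ]
[0.44454912 0.03038637 0.152     ] [0.527994   0.02219823 0.188     ]
```

View pics/w2c.png

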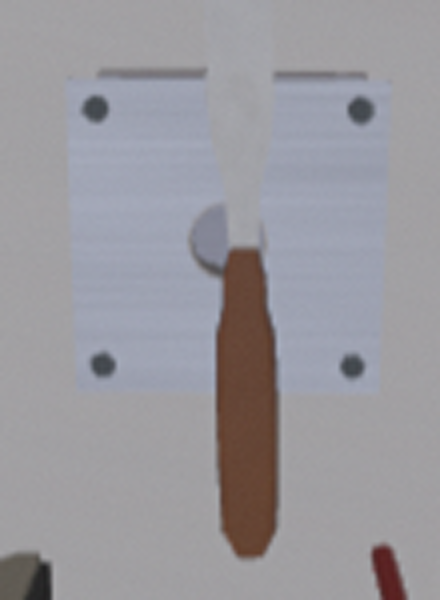

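Request:
move_arm(deltas=[{"dx":-1,"dy":0,"dz":50,"wx":0,"wy":0,"wz":0},{"dx":-1,"dy":0,"dz":100,"wx":0,"wy":0,"wz":0},{"dx":-1,"dy":0,"dz":150,"wx":0,"wy":0,"wz":0},{"dx":-1,"dy":0,"dz":195,"wx":0,"wy":0,"wz":0},{"dx":-1,"dy":0,"dz":220,"wx":0,"wy":0,"wz":0},{"dx":-1,"dy":0,"dz":235,"wx":0,"wy":0,"wz":0},{"dx":-1,"dy":0,"dz":243,"wx":0,"wy":0,"wz":0},{"dx":-1,"dy":0,"dz":246,"wx":0,"wy":0,"wz":0},{"dx":-1,"dy":0,"dz":246,"wx":0,"wy":0,"wz":0}])

```text
clock: 3.62
position: [0.5318, 0.217, 0.1042]
tool_rot: [0.775, -0.632, 0.0, -0.0]
wrist_force: [-0.0, -0.3, 0.3]
grip_width: 0.0599
```

Request:
move_arm(deltas=[{"dx":0,"dy":0,"dz":0,"wx":0,"wy":0,"wz":0},{"dx":0,"dy":0,"dz":0,"wx":0,"wy":0,"wz":0},{"dx":0,"dy":0,"dz":0,"wx":0,"wy":0,"wz":0},{"dx":0,"dy":0,"dz":0,"wx":0,"wy":0,"wz":0},{"dx":0,"dy":0,"dz":0,"wx":0,"wy":0,"wz":0},{"dx":0,"dy":0,"dz":0,"wx":0,"wy":0,"wz":0}], jaw=5, force=30)

```text
clock: 4.38
position: [0.5315, 0.217, 0.1037]
tool_rot: [0.775, -0.632, -0.0, -0.0]
wrist_force: [-0.7, 0.8, 1.1]
grip_width: 0.0162
```

```bash
python3 -c "
from h import *
go(.4882,.4158,.17,-97.9)"
```

```text
clk 4.375 pos [0.5315 0.217  0.1037] F [-0.7  0.8  1.1] w 0.0162 d [-203.5    2.4  -66.3] w [-0.   0.  19.5]
```

Request:
move_arm(deltas=[{"dx":0,"dy":0,"dz":-10,"wx":0,"wy":0,"wz":0},{"dx":0,"dy":0,"dz":-30,"wx":0,"wy":0,"wz":0},{"dx":0,"dy":0,"dz":-55,"wx":0,"wy":0,"wz":0},{"dx":-5,"dy":0,"dz":-66,"wx":0,"wy":0,"wz":0},{"dx":-25,"dy":0,"dz":-66,"wx":0,"wy":0,"wz":2},{"dx":-50,"dy":1,"dz":-66,"wx":0,"wy":0,"wz":4},{"dx":-80,"dy":1,"dz":-66,"wx":0,"wy":0,"wz":7},{"dx":-110,"dy":1,"dz":-66,"wx":0,"wy":0,"wz":10},{"dx":-140,"dy":2,"dz":-66,"wx":0,"wy":0,"wz":13},{"dx":-170,"dy":2,"dz":-66,"wx":0,"wy":0,"wz":16},{"dx":-190,"dy":2,"dz":-66,"wx":0,"wy":0,"wz":18.5},{"dx":-203.5,"dy":2.4,"dz":-66,"wx":0,"wy":0,"wz":19.5},{"dx":-203.5,"dy":2.4,"dz":-66,"wx":0,"wy":0,"wz":19.5},{"dx":-203.5,"dy":2.4,"dz":-66,"wx":0,"wy":0,"wz":19.5}])

```text
clock: 6.12
position: [0.4884, 0.4152, 0.1696]
tool_rot: [-0.657, 0.754, -0.0, -0.0]
wrist_force: [-0.7, 0.1, -0.5]
grip_width: 0.0161
```

```bash
python3 -c "
from h import *
go(.4882,.4158,.0095,-97.9)
snap('wrist','w3');snap('scene','s3')"
```

```text
clk 6.125 pos [0.4884 0.4152 0.1696] F [-0.7  0.1 -0.5] w 0.0161 d [ -0.6   0.2 160.1] w [ 0.01 -0.02  0.01]
```

View pics/w3.png

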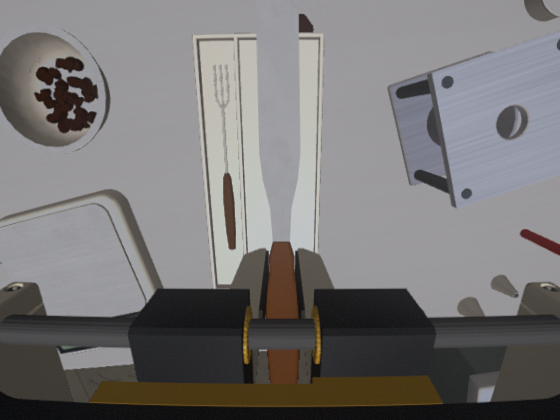

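View pics/s3.png

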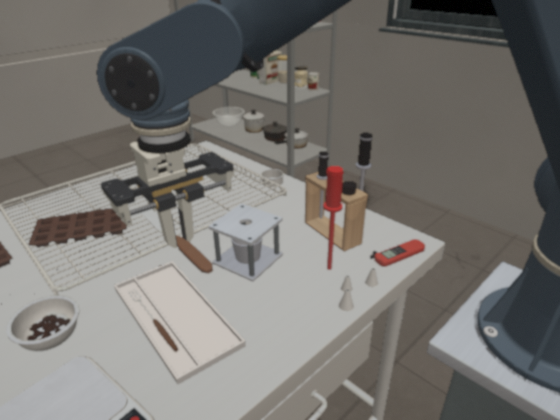

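The spatula is held level and lined up with the wide compartment, blade centred near u=280 between divider (238) and wall (320). I lower it.

Request:
move_arm(deltas=[{"dx":-0.5,"dy":0,"dz":30,"wx":0,"wy":0,"wz":0},{"dx":-0.5,"dy":0,"dz":65,"wx":0,"wy":0,"wz":0},{"dx":-0.5,"dy":0,"dz":100,"wx":0,"wy":0,"wz":0},{"dx":-0.5,"dy":0,"dz":130,"wx":0,"wy":0,"wz":0},{"dx":-0.5,"dy":0,"dz":147,"wx":0,"wy":0,"wz":0},{"dx":-0.5,"dy":0,"dz":155,"wx":0,"wy":0,"wz":0},{"dx":-0.5,"dy":0,"dz":159,"wx":0,"wy":0,"wz":0},{"dx":-0.5,"dy":0,"dz":160,"wx":0,"wy":0,"wz":0},{"dx":-0.5,"dy":0,"dz":160,"wx":0,"wy":0,"wz":0}])

```text
clock: 7.35
position: [0.4886, 0.4165, 0.0103]
tool_rot: [-0.657, 0.754, -0.0, 0.0]
wrist_force: [-0.1, 0.2, -0.8]
grip_width: 0.0164
```

Request:
move_arm(deltas=[{"dx":0,"dy":0,"dz":1,"wx":0,"wy":0,"wz":0},{"dx":0,"dy":0,"dz":1.5,"wx":0,"wy":0,"wz":0},{"dx":0,"dy":0,"dz":2,"wx":0,"wy":0,"wz":0},{"dx":0,"dy":0,"dz":2,"wx":0,"wy":0,"wz":0}])

```text
clock: 7.85
position: [0.4884, 0.4163, 0.0078]
tool_rot: [-0.657, 0.754, -0.0, 0.0]
wrist_force: [-1.0, -0.4, 0.6]
grip_width: 0.0164
```

Request:
move_arm(deltas=[{"dx":0,"dy":0,"dz":0,"wx":0,"wy":0,"wz":0},{"dx":0,"dy":0,"dz":0,"wx":0,"wy":0,"wz":0},{"dx":0,"dy":0,"dz":0,"wx":0,"wy":0,"wz":0},{"dx":0,"dy":0,"dz":-15,"wx":0,"wy":0,"wz":0},{"dx":0,"dy":0,"dz":-50,"wx":0,"wy":0,"wz":0},{"dx":0,"dy":0,"dz":-100,"wx":0,"wy":0,"wz":0},{"dx":0,"dy":0,"dz":-160,"wx":0,"wy":0,"wz":0},{"dx":0,"dy":0,"dz":-220,"wx":0,"wy":0,"wz":0},{"dx":0,"dy":0,"dz":-270,"wx":0,"wy":0,"wz":0},{"dx":0,"dy":0,"dz":-290,"wx":0,"wy":0,"wz":0},{"dx":0,"dy":0,"dz":-290,"wx":0,"wy":0,"wz":0}], jaw=34)

```text
clock: 9.22
position: [0.4886, 0.4165, 0.3]
tool_rot: [-0.657, 0.754, -0.0, 0.002]
wrist_force: [-1.0, -0.4, 0.1]
grip_width: 0.0337
```

```bash
python3 -c "
from h import *
go(.4882,.4158,.3,-97.9)
snap('wrist','w4');snap('scene','s4');snap('top','t4')"
```

```text
clk 9.225 pos [0.4886 0.4165 0.3   ] F [-1.  -0.4  0.1] w 0.0337 d [0.7 0.3 0. ] w [-0.16  0.15 -0.  ]
```

View pics/w4.png

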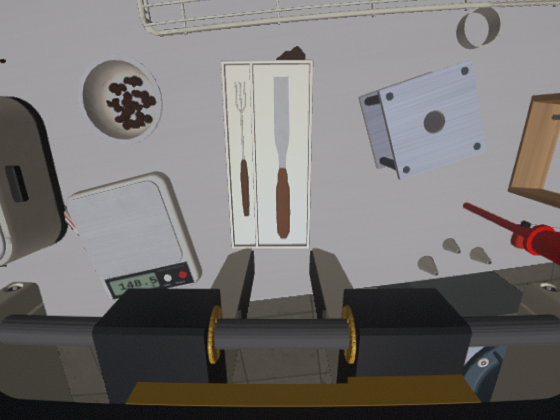

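View pics/s4.png

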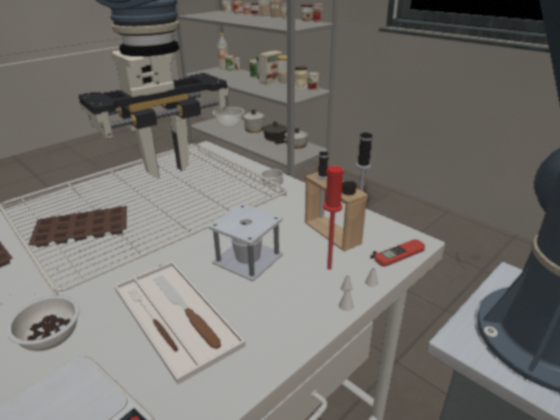

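The spatula lies in the wide compartment, blade tip at (281,77) and handle end at (284,239), handle towards the robot. I check its position along the tray and measure the now clear hole.

```bash
python3 - <<'E'
from h import *
p=load('w4')
a=atz(p,281,77,.008);b=atz(p,284,239,.01);print('tip',a,'end',b,np.linalg.norm(a-b))
m=(a+b)/2; y=np.radians(-7.5); d=m[:2]-[.5148,.4325]; print('in tray',np.cos(y)*d[0]+np.sin(y)*d[1],-np.sin(y)*d[0]+np.cos(y)*d[1])
T=np.array([atz(p,u,v,.014)[:2] for u,v in((222.5,62.5),(312,61.5),(309,247),(230.5,247))]);print(T.round(4),T.mean(0))
d=m[:2]-T.mean(0);print('in tray2',np.cos(y)*d[0]+np.sin(y)*d[1],-np.sin(y)*d[0]+np.cos(y)*d[1])
print('hole',atz(p,434.5,122,.1),'screws',np.mean([atz(p,u,v,.1) for u,v in((389.5,97),(464,71),(477,147),(404,170))],0))
im=cv2.imread('pics/w4.png')[50:190,350:500];cv2.imwrite('pics/w4c.png',cv2.resize(im,None,fx=4,fy=4,interpolation=cv2.INTER_CUBIC))
im=cv2.imread('pics/t4.png')[140:280,240:430];cv2.imwrite('pics/t4c.png',cv2.resize(im,None,fx=4,fy=4,interpolation=cv2.INTER_CUBIC))
E
```

```text
tip [0.63142757 0.39876933 0.008     ] end [0.38674832 0.42766565 0.01      ] 0.2463877661550693
in tray -0.003146313431251423 -0.019863114786679684
[[0.6608 0.4768]
 [0.6447 0.3535]
 [0.3687 0.3886]
 [0.3862 0.5167]] [0.51510416 0.43390661]
in tray2 -0.003264267596125635 -0.021297389393523887
hole [0.54649306 0.2257227  0.1       ] screws [0.54611726 0.22643214 0.1       ]
```

View pics/w4c.png

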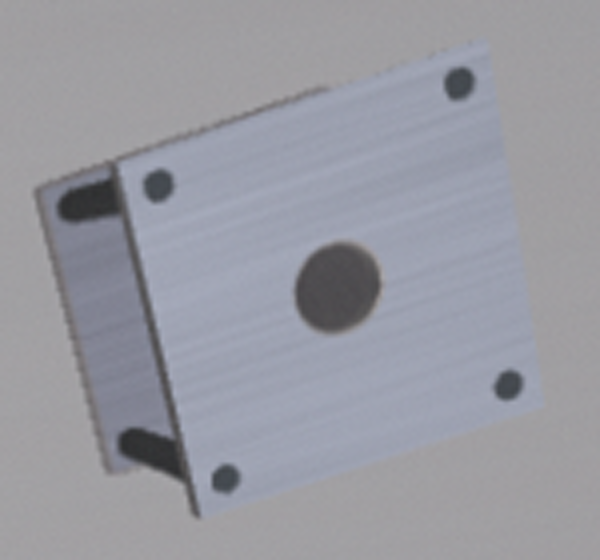

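View pics/t4c.png

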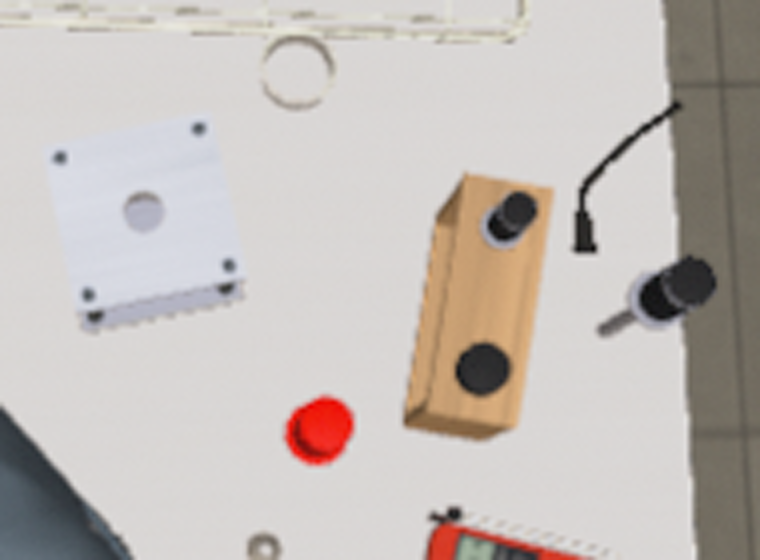

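```bash
python3 -c "
from h import *
p=load('t4')
print(atz(p,240+502/4-.4,140+222/4-.4,.135),atz(p,240+519/4-.4,140+209/4-.4,.192),atz(p,240+143.5/4-.4,140+212/4-.4,.1))
go(.5265,.005,.33,-45)"
```

```text
[0.5290535  0.00628597 0.135     ] [0.52607699 0.00618595 0.192     ] [0.54584868 0.22617365 0.1       ]
clk 9.375 pos [0.4879 0.4159 0.2965] F [-0.1 -0.  -0. ] w 0.0341 d [401.8 -94.7 -33.1] w [ 1.10e-01 -3.00e-02 -5.29e+01]
```

Request:
move_arm(deltas=[{"dx":15,"dy":-4,"dz":-20,"wx":0,"wy":0,"wz":-4},{"dx":50,"dy":-12,"dz":-33,"wx":0,"wy":0,"wz":-10},{"dx":90,"dy":-21,"dz":-33,"wx":0,"wy":0,"wz":-17},{"dx":130,"dy":-31,"dz":-33,"wx":0,"wy":0,"wz":-24},{"dx":170,"dy":-40,"dz":-33,"wx":0,"wy":0,"wz":-30},{"dx":210,"dy":-49,"dz":-33,"wx":0,"wy":0,"wz":-36},{"dx":250,"dy":-59,"dz":-33,"wx":0,"wy":0,"wz":-42},{"dx":290,"dy":-68,"dz":-33,"wx":0,"wy":0,"wz":-47},{"dx":330,"dy":-78,"dz":-33,"wx":0,"wy":0,"wz":-51},{"dx":365,"dy":-86,"dz":-33,"wx":0,"wy":0,"wz":-53},{"dx":390,"dy":-92,"dz":-33,"wx":0,"wy":0,"wz":-53},{"dx":402,"dy":-95,"dz":-33,"wx":0,"wy":0,"wz":-53},{"dx":402,"dy":-95,"dz":-33,"wx":0,"wy":0,"wz":-53},{"dx":402,"dy":-95,"dz":-33,"wx":0,"wy":0,"wz":-53}], jaw=50)

```text
clock: 11.12
position: [0.527, 0.0058, 0.3304]
tool_rot: [0.924, -0.382, -0.0, -0.0]
wrist_force: [-0.9, -0.4, -0.1]
grip_width: 0.0499
```

```bash
python3 -c "
from h import *
go(.5275,.0055,.33,-45)
snap('wrist','w5')"
```

```text
clk 11.125 pos [0.527  0.0058 0.3304] F [-0.9 -0.4 -0.1] w 0.0499 d [ 0.6 -0.1  0.4] w [0.01 0.03 0.13]
```

View pics/w5.png

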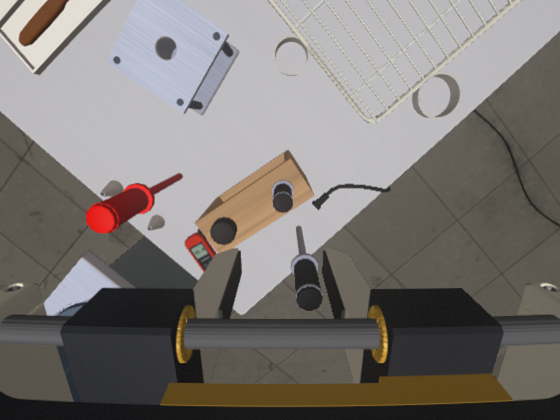

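```bash
python3 - <<'E'
from h import *
im=cv2.imread('pics/w5.png')[140:250,190:330];cv2.imwrite('pics/w5c.png',cv2.resize(im,None,fx=5,fy=5,interpolation=cv2.INTER_CUBIC))
p=load('w5')
for z in (.13,.135,.165,.192): print(z,(proj(p,(.5275,.0055,z))-[190,140]+.5)*5)
E
```

```text
0.13 [463.83568757 252.46818165]
0.135 [463.87624276 256.95952982]
0.165 [464.14340155 286.55791954]
0.192 [464.42529983 317.81089171]
```

View pics/w5c.png

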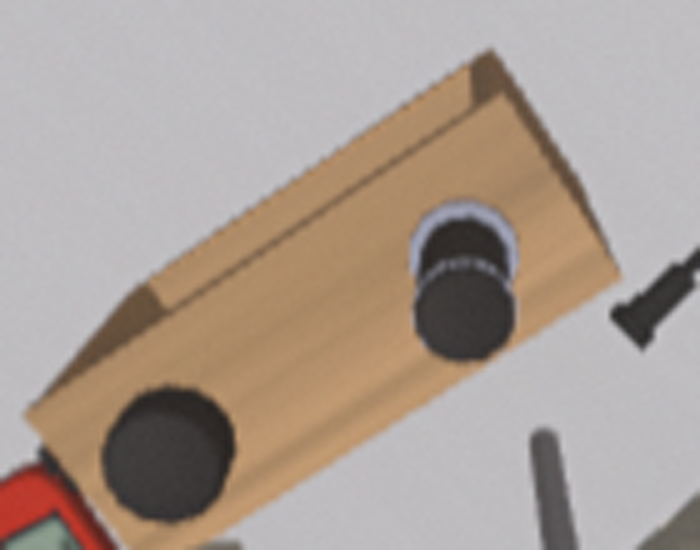

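The meant probe is at (283,195), black and in the rack's far hole. The bigger look-alike at (305,280) stands behind, outside the rack. The estimate (0.528, 0.006) agrees to about 1 mm across the views, so I descend.

Request:
move_arm(deltas=[{"dx":0.5,"dy":-1,"dz":25,"wx":0,"wy":0,"wz":0},{"dx":0.5,"dy":-1,"dz":60,"wx":0,"wy":0,"wz":0},{"dx":0.5,"dy":-1,"dz":95,"wx":0,"wy":0,"wz":0},{"dx":0.5,"dy":-1,"dz":125,"wx":0,"wy":0,"wz":0},{"dx":0.5,"dy":-1,"dz":150,"wx":0,"wy":0,"wz":0},{"dx":0.5,"dy":-1,"dz":168,"wx":0,"wy":0,"wz":0},{"dx":0.5,"dy":-1,"dz":180,"wx":0,"wy":0,"wz":0},{"dx":0.5,"dy":-1,"dz":184,"wx":0,"wy":0,"wz":0},{"dx":0.5,"dy":-1,"dz":184,"wx":0,"wy":0,"wz":0},{"dx":0.5,"dy":-1,"dz":184,"wx":0,"wy":0,"wz":0}])

```text
clock: 12.42
position: [0.5285, 0.0054, 0.1473]
tool_rot: [0.924, -0.382, 0.0, -0.0]
wrist_force: [-0.1, 0.2, 1.7]
grip_width: 0.05
```

```bash
python3 -c "
from h import *
go(.5282,.0062,.1462,-45)
snap('wrist','w6');snap('scene','s6')
im=cv2.imread('pics/s6.png')[90:270,230:440];cv2.imwrite('pics/s6c.png',cv2.resize(im,None,fx=3,fy=3,interpolation=cv2.INTER_CUBIC))"
```

```text
clk 12.425 pos [0.5285 0.0054 0.1473] F [-0.1  0.2  1.7] w 0.05 d [-0.8 -0.3  1.1] w [-0.04 -0.04  0.1 ]
```

View pics/w6.png

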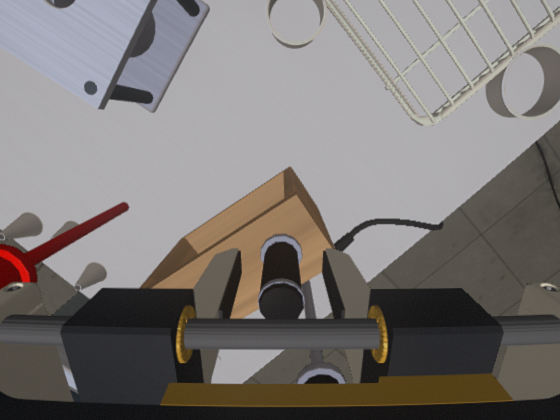

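View pics/s6c.png

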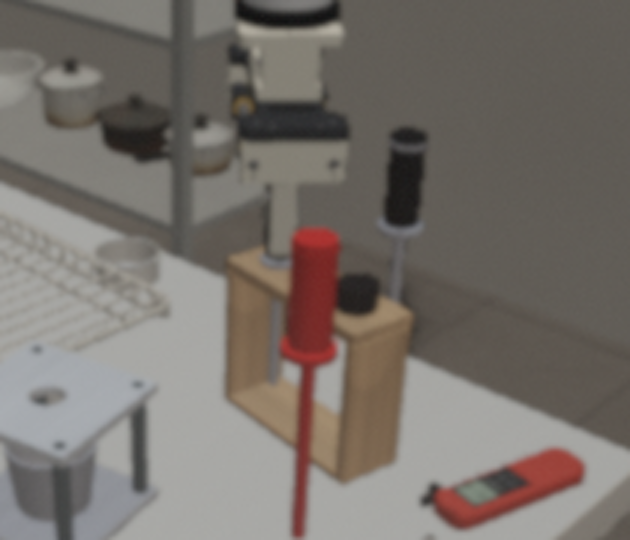

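Fingers straddle the black handle at (281,285), centred. I close on it.

Request:
move_arm(deltas=[{"dx":-0.5,"dy":0,"dz":0,"wx":0,"wy":0,"wz":0},{"dx":-0.5,"dy":0,"dz":0,"wx":0,"wy":0,"wz":0},{"dx":-0.5,"dy":0,"dz":0,"wx":0,"wy":0,"wz":0},{"dx":-0.5,"dy":0,"dz":0,"wx":0,"wy":0,"wz":0},{"dx":-0.5,"dy":0,"dz":0,"wx":0,"wy":0,"wz":0},{"dx":-0.5,"dy":0,"dz":0,"wx":0,"wy":0,"wz":0}], jaw=10, force=40)

```text
clock: 13.28
position: [0.5279, 0.0057, 0.1466]
tool_rot: [0.924, -0.382, 0.0, -0.0]
wrist_force: [0.4, -0.3, 0.2]
grip_width: 0.0217
```

Request:
move_arm(deltas=[{"dx":0,"dy":0,"dz":-6,"wx":0,"wy":0,"wz":0},{"dx":0,"dy":0,"dz":-18,"wx":0,"wy":0,"wz":0},{"dx":0,"dy":0,"dz":-38,"wx":0,"wy":0,"wz":0},{"dx":0,"dy":0,"dz":-60,"wx":0,"wy":0,"wz":0},{"dx":0,"dy":0,"dz":-85,"wx":0,"wy":0,"wz":0},{"dx":0,"dy":0,"dz":-110,"wx":0,"wy":0,"wz":0},{"dx":0,"dy":0,"dz":-130,"wx":0,"wy":0,"wz":0},{"dx":0,"dy":0,"dz":-142,"wx":0,"wy":0,"wz":0},{"dx":0,"dy":0,"dz":-145,"wx":0,"wy":0,"wz":0},{"dx":0,"dy":0,"dz":-145,"wx":0,"wy":0,"wz":0},{"dx":0,"dy":0,"dz":-145,"wx":0,"wy":0,"wz":0}])

```text
clock: 14.65
position: [0.5276, 0.0058, 0.2909]
tool_rot: [0.924, -0.382, -0.001, 0.0]
wrist_force: [0.3, 0.1, -0.9]
grip_width: 0.0213
```

```bash
python3 -c "
from h import *
go(.5463,.2258,.295,-45)
snap('wrist','w7');snap('scene','s7');snap('top','t7')
im=cv2.imread('pics/s7.png')[60:240,230:440];cv2.imwrite('pics/s7c.png',cv2.resize(im,None,fx=3.3,fy=3.3,interpolation=cv2.INTER_CUBIC))"
```

```text
clk 14.65 pos [0.5276 0.0058 0.2909] F [ 0.3  0.1 -0.9] w 0.0213 d [-142.1 -169.1   -4. ] w [0.04 0.06 0.1 ]
```

View pics/w7.png

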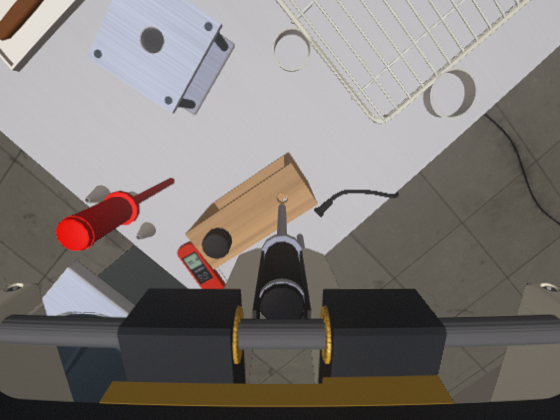

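View pics/s7c.png

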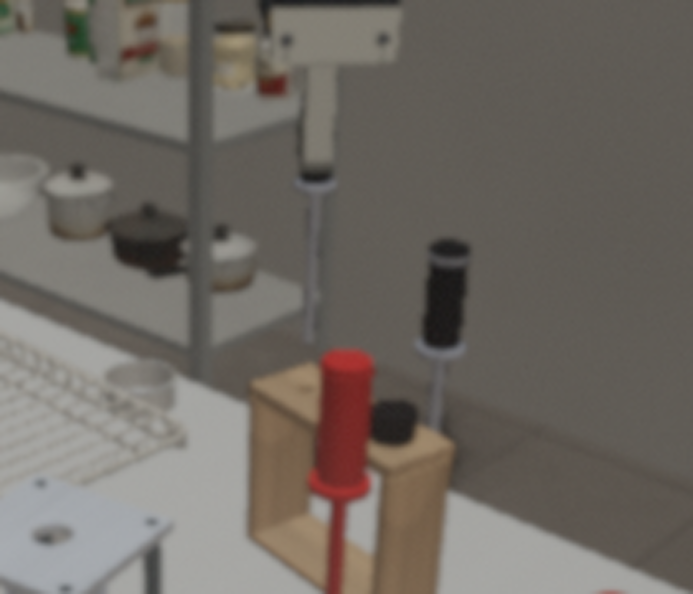

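The probe is gripped (width 21 mm) and clear of the rack, tip at (283,198) in the wrist view. I move it over the hole, staying high.

Request:
move_arm(deltas=[{"dx":-6,"dy":-7,"dz":0,"wx":0,"wy":0,"wz":0},{"dx":-17,"dy":-20,"dz":0,"wx":0,"wy":0,"wz":0},{"dx":-32,"dy":-38,"dz":0,"wx":0,"wy":0,"wz":0},{"dx":-48,"dy":-57,"dz":0,"wx":0,"wy":0,"wz":0},{"dx":-64,"dy":-76,"dz":0,"wx":0,"wy":0,"wz":0},{"dx":-80,"dy":-95,"dz":0,"wx":0,"wy":0,"wz":0},{"dx":-96,"dy":-114,"dz":0,"wx":0,"wy":0,"wz":0},{"dx":-112,"dy":-133,"dz":0,"wx":0,"wy":0,"wz":0},{"dx":-126,"dy":-150,"dz":0,"wx":0,"wy":0,"wz":0},{"dx":-136,"dy":-162,"dz":0,"wx":0,"wy":0,"wz":0},{"dx":-141,"dy":-168,"dz":0,"wx":0,"wy":0,"wz":0},{"dx":-142,"dy":-169,"dz":0,"wx":0,"wy":0,"wz":0},{"dx":-142,"dy":-169,"dz":0,"wx":0,"wy":0,"wz":0},{"dx":-142,"dy":-169,"dz":0,"wx":0,"wy":0,"wz":0},{"dx":-142,"dy":-169,"dz":0,"wx":0,"wy":0,"wz":0}])

```text
clock: 16.68
position: [0.5466, 0.2253, 0.2917]
tool_rot: [0.924, -0.382, 0.0, 0.0]
wrist_force: [-0.2, 0.1, -0.4]
grip_width: 0.0211
```

```bash
python3 -c "
from h import *
go(.5463,.2258,.1642,-45)
snap('wrist','w8');snap('scene','s8');snap('top','t8')
im=cv2.imread('pics/s8.png')[90:270,160:330];cv2.imwrite('pics/s8c.png',cv2.resize(im,None,fx=3.3,fy=3.3,interpolation=cv2.INTER_CUBIC))
im=cv2.imread('pics/w8.png')[130:330,210:350];cv2.imwrite('pics/w8c.png',cv2.resize(im,None,fx=3,fy=3,interpolation=cv2.INTER_CUBIC))
for n in ('w8','s8'):
  p=load(n)
  for z in (.1647,.2747): print(n,z,proj(p,(.5463,.2258,z)))
  print('hole',proj(p,(.5463,.2258,.1)))
"
```

```text
clk 16.675 pos [0.5466 0.2253 0.2917] F [-0.2  0.1 -0.4] w 0.0211 d [-6.000e-01 -1.000e-01  1.275e+02] w [-0.   -0.    0.07]
w8 0.1647 [281.26937759 206.04220035]
w8 0.2747 [281.16381498 251.17079114]
hole [281.30323997 191.60133735]
s8 0.1647 [243.40085626 193.34641882]
s8 0.2747 [240.37378408 141.42195966]
hole [245.01492601 220.87114134]
```

View pics/w8c.png

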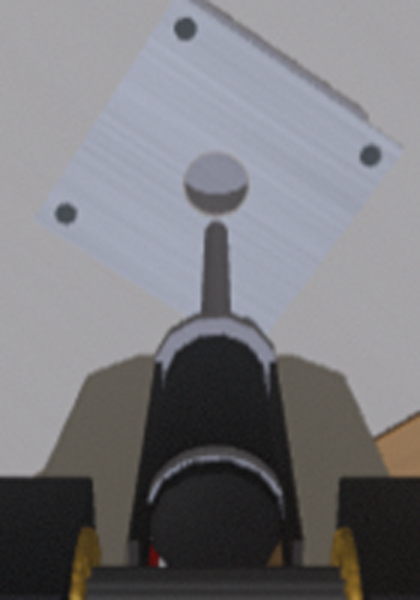

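View pics/s8c.png

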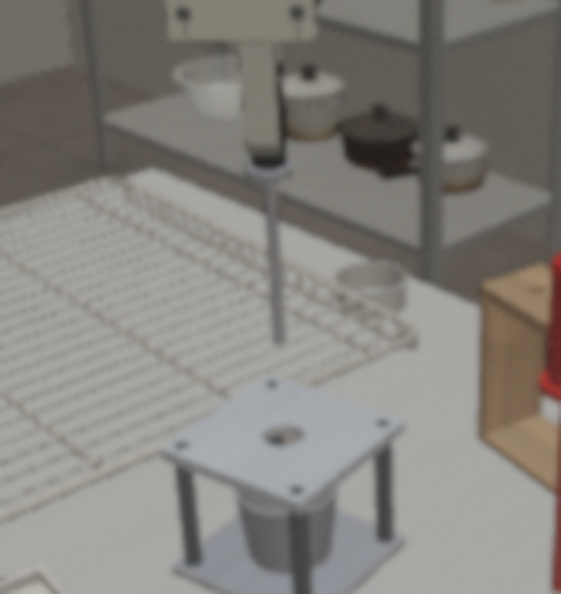

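In the wrist view the hole centre is at about (282,191) and the tip at (282,206), both within 1 px of where a probe on the hole axis should appear. The scene view agrees within about 1 px. I lower to just above the plate and look again.

Request:
move_arm(deltas=[{"dx":-0.5,"dy":0,"dz":6,"wx":0,"wy":0,"wz":0},{"dx":-0.5,"dy":0,"dz":16,"wx":0,"wy":0,"wz":0},{"dx":-0.5,"dy":0,"dz":28,"wx":0,"wy":0,"wz":0},{"dx":-0.5,"dy":0,"dz":40,"wx":0,"wy":0,"wz":0},{"dx":-0.5,"dy":0,"dz":50,"wx":0,"wy":0,"wz":0},{"dx":-0.5,"dy":0,"dz":55,"wx":0,"wy":0,"wz":0},{"dx":-0.5,"dy":0,"dz":57,"wx":0,"wy":0,"wz":0},{"dx":-0.5,"dy":0,"dz":57,"wx":0,"wy":0,"wz":0},{"dx":-0.5,"dy":0,"dz":57,"wx":0,"wy":0,"wz":0}])

```text
clock: 17.95
position: [0.5463, 0.2261, 0.235]
tool_rot: [0.924, -0.382, 0.0, -0.0]
wrist_force: [-0.2, 0.2, -0.5]
grip_width: 0.0212
```

```bash
python3 -c "
from h import *
go(.5463,.2258,.1642,-45)
snap('wrist','w9');snap('scene','s9')
im=cv2.imread('pics/s9.png')[110:260,190:310];cv2.imwrite('pics/s9c.png',cv2.resize(im,None,fx=4,fy=4,interpolation=cv2.INTER_CUBIC))
im=cv2.imread('pics/w9.png')[130:330,210:350];cv2.imwrite('pics/w9c.png',cv2.resize(im,None,fx=3,fy=3,interpolation=cv2.INTER_CUBIC))
z=ctrl.observe()['position'][2]-.0162
for n,o,k in (('w9',(210,130),3),('s9',(190,110),4)):
  p=load(n)
  for q in (z-.11,z,.1): print(n,round(q,4),(proj(p,(.5463,.2258,q))-o+.5)*k)
"
```

```text
clk 17.95 pos [0.5463 0.2261 0.235 ] F [-0.2  0.2 -0.5] w 0.0212 d [ 0.2  0.3 70.8] w [-0.03 -0.01  0.1 ]
w9 0.1087 [217.3091522  231.34596868]
w9 0.2187 [218.15559122 367.80143719]
w9 0.1 [217.26647297 224.47954952]
s9 0.1087 [221.2184957  431.16465632]
s9 0.2187 [209.84904503 236.87827194]
s9 0.1 [222.05970404 445.48456537]
```

View pics/w9c.png

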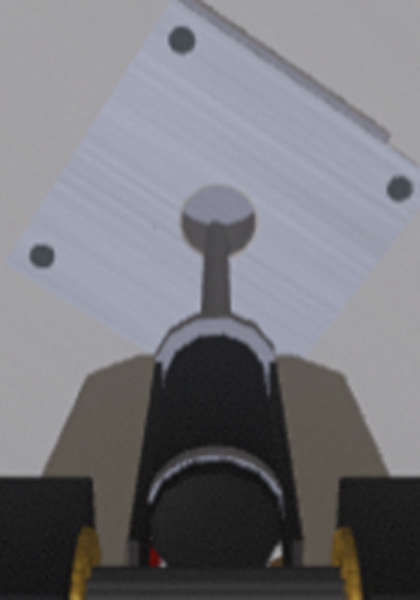

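View pics/s9c.png

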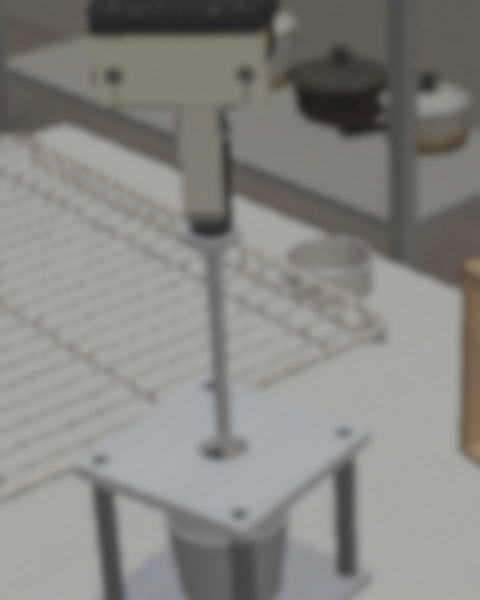

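Tip (wrist crop 216,226) sits over the hole (218,219) with the 7 px offset expected for 9 mm of height, centred to about 1 mm. I lower straight down, slowly.

Request:
move_arm(deltas=[{"dx":0,"dy":0,"dz":4,"wx":0,"wy":0,"wz":0},{"dx":0,"dy":0,"dz":11,"wx":0,"wy":0,"wz":0},{"dx":0,"dy":0,"dz":18,"wx":0,"wy":0,"wz":0},{"dx":0,"dy":0,"dz":25,"wx":0,"wy":0,"wz":0},{"dx":0,"dy":0,"dz":32,"wx":0,"wy":0,"wz":0},{"dx":0,"dy":0,"dz":39,"wx":0,"wy":0,"wz":0},{"dx":0,"dy":0,"dz":46,"wx":0,"wy":0,"wz":0},{"dx":0,"dy":0,"dz":53,"wx":0,"wy":0,"wz":0},{"dx":0,"dy":0,"dz":60,"wx":0,"wy":0,"wz":0},{"dx":0,"dy":0,"dz":66,"wx":0,"wy":0,"wz":0},{"dx":0,"dy":0,"dz":70,"wx":0,"wy":0,"wz":0},{"dx":0,"dy":0,"dz":71,"wx":0,"wy":0,"wz":0},{"dx":0,"dy":0,"dz":71,"wx":0,"wy":0,"wz":0},{"dx":0,"dy":0,"dz":71,"wx":0,"wy":0,"wz":0},{"dx":0,"dy":0,"dz":71,"wx":0,"wy":0,"wz":0},{"dx":0,"dy":0,"dz":71,"wx":0,"wy":0,"wz":0}])

```text
clock: 20.05
position: [0.5462, 0.226, 0.1637]
tool_rot: [0.924, -0.382, 0.0, -0.0]
wrist_force: [-0.5, 0.0, -0.5]
grip_width: 0.0212
```

```bash
python3 -c "
from h import *
go(.5463,.2258,.1642,-45)
snap('wrist','w10');snap('scene','s10');snap('top','t10')
im=cv2.imread('pics/s10.png')[110:290,170:330];cv2.imwrite('pics/s10c.png',cv2.resize(im,None,fx=3.3,fy=3.3,interpolation=cv2.INTER_CUBIC))
im=cv2.imread('pics/w10.png')[130:330,210:350];cv2.imwrite('pics/w10c.png',cv2.resize(im,None,fx=3,fy=3,interpolation=cv2.INTER_CUBIC))
p=load('w10');z=ctrl.observe()['position'][2]-.0162
for q in (z,.1,z+.005,z+.062): print(q,(proj(p,(.5463,.2258,q))-[210,130]+.5)*3)
"
```

```text
clk 20.05 pos [0.5462 0.226  0.1637] F [-0.5  0.  -0.5] w 0.0212 d [ 0.2  0.1 -0.5] w [-0.01 -0.    0.1 ]
0.14748028876693253 [218.42570723 367.4215559 ]
0.1 [217.95888422 294.10013243]
0.15248028876693254 [218.48743596 377.12993501]
0.20948028876693253 [219.48311859 534.15427662]
```

View pics/w10c.png

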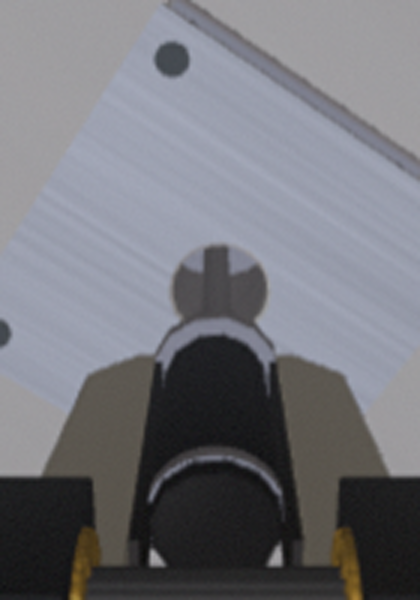

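View pics/s10c.png

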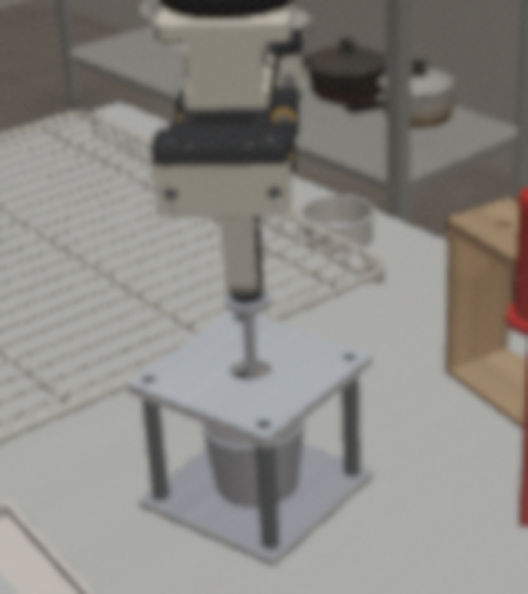

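View pics/t10.png

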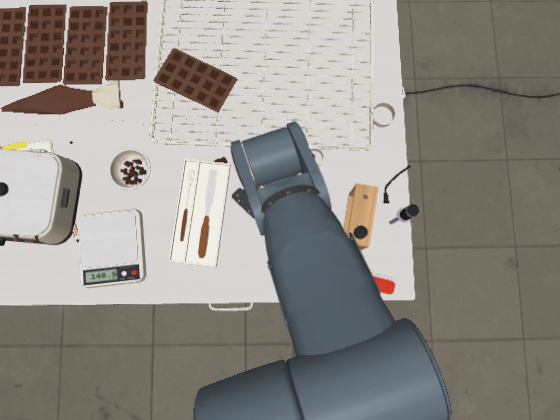

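The stem stands in the hole: wrist crop has the stem at u≈216 and the hole centre at 219, about 1 mm off. The scene view also shows it centred and clear of the plate. The tip is at about 37 mm, and the spatula, fork and short probe are in place. I hand in.

```bash
python3 -c "
from h import *
o=ctrl.observe();print(o['position'],np.abs(o['qd']).max(),o['grip_width'],o['wrist_force'])
print(ctrl.finish_job())"
```

```text
[0.54620988 0.22601325 0.16368029] 0.0018468143666259427 0.021575635046691785 [-0.3470097   0.72263697 -0.37473328]
the job is handed in; nothing more can be done
None
```

The job is handed in at about 20 s on the robot's clock, with the long probe hanging in the guide hole and still held. No verdict was reported.

- **Spatula:** it lies released in the wide compartment, handle towards the robot. It measured at x ≈ -3 mm, y ≈ -20 mm in the tray frame, roughly 1° off the tray's axis.
- **Probe:** I took the smaller black one from the rack and left the red one and the larger black one alone. It is gripped at 21 mm width with 40 N.
- **Final pose:** the tip is at about 37 mm above the table, reckoned from the arm's pose rather than seen. The stem was about 1 mm from the hole axis in the last wrist view. The arm was still, with wrist force below 1 N and no sign of contact.
- **Bystanders:** the fork and short probe looked unmoved in the last top view.

Two things did not go cleanly:
- The first move call was refused for incomplete rows, so nothing moved and I sent it again.
- The wrist camera's absolute readings were off by about 2 mm at times. Hole and tip shifted together, so their positions relative to each other still agreed to about 1 mm.

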